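# Pull down the filter locker's flap with the hook rod

### The arm

A 7-joint arm with a two-finger parallel gripper is mounted at the origin on the work surface. World frame = base frame: x ahead of the robot, y to its left, z up, the work surface at z = 0. Lengths are in m, angles in rad, forces in N, time in s.
With the tool pointing down it reaches from about 0.4 to 0.85 m from the base axis. Payload 4.5 kg.
Tool frame: the origin (TCP) lies midway between the tips of the shut fingers; the grasp point (between the pads) lies 19 mm behind it; x points along the fingers, y is the direction in which the jaws open and shut, and the axes are right-handed (so a half turn about x gives the same grasp; the last joint's range is limited). The gripper opens to 88 mm and grips with 3 to 60 N. Pads are 18 mm wide; open, the fingers measure 123 mm over their backs; the gripper's body (75 mm by 187 mm) begins 45 mm behind the grasp point.
Start: joints at [1.379, 0.689, -0.195, 1.565, 0.157, 0.902, -0.215], TCP at [0.14, -0.609, 0.239] pointing down, gripper open.
Joint ranges: [-3.01, 3.01], [-0.46, 2.08], [-1.47, 1.51], [0.13, 2.56], [-1, 4.14], [0.04, 2.09], [-2.66, 2.66]. Speed limits (rad/s): [2.57, 2.57, 3.14, 3.14, 3.14, 3.14, 3.14].

### API

Orientations are given as a unit quaternion [x, y, z, w].
In Python, from plant import goto, move_straight, goto_joints, command_gripper, wait, solve_ik, state, read_camera, camera_model, Unreachable, hand_in gives the robot as it stands. Calls block until the motion is done:
- goto(position, orientation): joint-space move of the TCP to a pose.
- move_straight(position, v=0.15, frame=None, threshold=None): straight line of the TCP; frame=None keeps the orientation; v is the mean speed in m/s. With threshold (N) it stops when the force on the tool has changed by that much, and returns True; else False.
- goto_joints(angles): joint-space move.
- command_gripper(opening, squeeze=None): finger opening in m; squeeze is the grip in N (None keeps the last); returns when the fingers have stopped.
- wait(seconds).
- solve_ik(position, orientation): joint angles nearest the present ones, or None.
- state(): the state.
- read_camera(name): name is "side" or "top" or "wrist"; returns the picture (420x560x3 uint8, blue, green, red); there is no depth.
- camera_model(name): a dict with "camera_matrix" (3x3 intrinsics, pixels), "D" ([k1, k2, p1, p2, k3] as OpenCV has them; the pictures are not rectified), "view" (4x4, takes a point from world to camera coordinates); the wrist camera has in their place "T_tool_cam" (4x4, takes a point from camera to tool coordinates, whose origin is the TCP and whose axes are the tool frame's). Camera axes: x right, y up, looking along -z (the intrinsics and any distortion apply to the point x, -y, -z); pixel columns grow to the right and rows downward; lengths in m; the calibration is good to about 2 mm. A picture is of the moment at which its call begins: read the wrist's pose just before it. camera_model takes no time and is no camera call.
A pose or a line that the arm cannot do raises Unreachable and nothing moves.
- hand_in(): hands the job in, once; it reports no verdict.
The state is a dict: "clock": time; "joints": joint angles; "dq": joint speeds; "joint_efforts": joint torques, N m; "tcp_pos": TCP position; "orientation": TCP orientation; "force": force on the tool from outside, world axes, zero at the start; "wrist_torque": the same for the moment, N m; "opening": finger opening in m.
Only numpy, scipy, OpenCV 4.12 (cv2) and the standard library are available. Lean on these libraries where they do the work, as an engineer would, in place of code of your own. Each camera call takes 0.05 s, during which the arm holds its last target.

### The job

Open the filter locker: take the red-handled hook rod from the bench, put its hook into the brass eye of the blue flap and, keeping the hook in the eye, swing the flap down without slamming it until it lies level. Then unhook the rod and lay it flat, without dropping it, in the long empty bay of the white tray, leaving the flap down. Only the rod may touch the locker, its flap or its lamp, and nothing else on the bench may be shifted.

Things in the scene. Friction and masses are not known exactly. Their poses are not given: they have to be found in the camera images.
- rod: Loose hook rod, 200 mm, 0.13 kg. Origin mid-length on its underside; x from handle to hook, z up as it lies. Red bar handle 24 wide (y), 22 high, x -100 to -5 mm. Then steel shaft, 8 mm diameter, axis at z 11, to x 92, where it bends square to +y: the hook, a level finger of 7 mm diameter, 36 long, its tip (10 mm ball) leaning back 6 mm towards the handle. Heaviest at the handle.
- hook (a point): Middle of the hook's finger, on its axis: at (89, 18, 11) mm in the rod's frame, with the rod's axes.
- grip (a point): Middle of the rod's red handle: at (-55, 0, 11) mm in the rod's frame, with the rod's axes.
- locker: Grey locker on legs, fixed. Origin under its middle at bench height; -x is its front, y along the front. Box 170 deep (x), 340 wide, z 146 to 336 mm, goods on top to 385. White lamp bar in front: x -310 to -270, 220 long, z 388 to 414, on thin arms at y +-92 back to the locker. A gripper pointing straight down strikes the bar: hold the rod hook end up, gripper tilted 40 to 50 degrees.
- flap (a joint): Angle of the blue flap (6 mm thick, 318 wide, 169 high) on the locker's front, hinged along its lower edge. 0 = shut (upright), 1.57 = fully down: level, lying out to the front, against its stop. May start ajar (up to 0.2). The hinge is stiff (0.42 N m of friction): the flap stays where it is left; pulling at the eye takes about 2 to 5 N.
- eye (a point): Centre of the brass eye: ring of 36 mm inner diameter, 7 mm wire, standing off the flap's front. Axes: y = axis of the hole, parallel to the hinge, open from both sides (the hook goes in sideways); z along the flap away from the hinge; -x out of its front face. In the hinge's frame at (-34, 0, 140) mm; 294 mm above the bench when shut, 120 when down (under the flap).
- flap_hinge (a point): Middle of the hinge line, at (-90, 0, 154) mm in the locker's frame; its axes turn with the flap as those of eye.
- tray: White tray, fixed, 345 x 135 mm and 36 mm high, walls and floor 4 mm thick; origin under its middle, x along its length. A cross wall, 31 mm high, at x = 90 mm parts it: the short bay beyond it (+x) holds a wash bottle, the long bay is empty.
- bay (a point): Middle of the floor of the tray's long bay (about 256 mm long in x, 127 mm wide in y), 40 mm from the tray's middle, 5 mm above the bench; axes as the tray's.
- wash_a: Bystander: white wash bottle, 62 mm in diameter, 145 mm high with its bent spout, in the tray's short bay. Origin under its middle.
- wash_b: Bystander: white wash bottle, 62 mm in diameter, 172 mm high with its bent spout. Origin under its middle.
- bottle_a: Bystander: clear bottle, 66 mm in diameter, 170 mm high. Origin under its middle.
- bottle_b: Bystander: white bottle with blue cap, 66 mm in diameter, 150 mm high. Origin under its middle.
- funnel_cup: Bystander: black filter cup, 68 mm in diameter, 75 mm high. Origin under its middle.
- dishes: Bystander: stack of clear dishes, 90 mm in diameter, 43 mm high, on the bench under the locker. Origin under its middle.
Not all that is in view belongs to the job. What is shaped like the rod but orange is not meant.

How it is judged:
On the way, in this order (a step that is already met when the one before it is completed fails the run):
1. the hook's finger is through the eye while the flap is still up (distance between hook and eye below 0.024 m and y of hook in the frame of eye between -0.016 and 0.016 m and value of joint flap below 0.4 rad), for 0.2 s.
2. the flap is down, level within 6 degrees, with the hook still in the eye (distance between hook and eye below 0.024 m and y of hook in the frame of eye between -0.016 and 0.016 m and value of joint flap above 1.466 rad), for 0.2 s.
At the end, for the whole second after the job is handed in: The flap is down, level within 6 degrees, and the rod lies released and at rest, flat on the floor of the tray's long bay, hook and handle both inside its walls (value of joint flap above 1.466 rad and x of hook in the frame of bay between -0.122 and 0.122 m and y of hook in the frame of bay between -0.06 and 0.06 m and z of each of hook, grip in the frame of bay below 0.03 m and x of grip in the frame of bay between -0.122 and 0.122 m and y of grip in the frame of bay between -0.06 and 0.06 m and linear speed of rod below 0.03 m/s and contact force between the fingers and rod below 0.1 N); the robot touches nothing.
It fails at once if the rod is dropped (let go of more than about 45 mm above the bench) (contact force between the fingers and rod below 0.05 N and height (world z) of grip above 0.055 m).
It fails at once if the robot itself touches the locker, its flap or its lamp (contact force between any of the arm, the fingers and locker above 2 N).
It fails at once if the flap is slammed (swings faster than 2 rad/s) (velocity of joint flap above 2 rad/s).
It fails at once if a bystander is shifted by more than 30 mm or tipped (distance of any of wash_a, wash_b, bottle_a, bottle_b, funnel_cup, dishes from where it was at the start of the episode above 0.03 m or angle between any of wash_a, wash_b, bottle_a, bottle_b, funnel_cup, dishes's own z axis and vertical above 0.35 rad).
It also fails if it takes over 56 s, if anything falls off the work surface, if the arm or the gripper's body presses on something with over 40 N, if the wrist force passes 120 N, or if a joint passes its speed limit or range.

## Working session

There is one attempt and no reset: what is moved stays moved. The work goes in short steps, each a Python script; the robot and the scene stay as the last script left them, time stands still between calls to the robot, and variables do not carry over. Pictures are saved under pics/ and viewed, and the job is handed in when it is done.

```bash
ls; mkdir -p pics; python3 - <<'E'
from plant import *
import cv2
for n in("side","top","wrist"):
    cv2.imwrite(f"pics/{n}0.png",read_camera(n))
    m=camera_model(n); print(n,{k:(v.tolist() if hasattr(v,'tolist') else v) for k,v in m.items()})
print(state())
E
```

```text
pics
side {'camera_matrix': [[530.5956731599476, 0.0, 283.87744812027887], [0.0, 530.5956731599476, 206.65043922528452], [0.0, 0.0, 1.0]], 'D': [-0.10486292575214465, 0.0, 0.0, 0.0, 0.0], 'view': [[0.999902306227601, -0.008141345284840716, 0.011362063970835671, -0.5050997707695093], [-0.0020395013154645317, 0.7191902403514264, 0.6948102176980718, -0.1296422977999834], [-0.013828175407788927, -0.6947655120112186, 0.719103375659356, -1.5563516495154925], [0.0, 0.0, 0.0, 1.0]]}
top {'camera_matrix': [[496.07221837631977, 0.0, 280.2435781901736], [0.0, 496.07221837631977, 206.96165195587892], [0.0, 0.0, 1.0]], 'D': [-0.10185674428988466, 0.0, 0.0, 0.0, 0.0], 'view': [[0.048332153931776506, -0.9988179985066393, -0.0051583675233005345, 0.01872637178928079], [0.9778635351286492, 0.04626429312909055, 0.20406499417334195, -0.5337156765394487], [-0.20358514081832096, -0.014907080212300493, 0.9789437519068847, -1.4681427745062894], [0.0, 0.0, 0.0, 1.0]]}
wrist {'camera_matrix': [[356.9430172366092, 0.0, 278.42274251364256], [0.0, 356.9430172366092, 206.3778693369509], [0.0, 0.0, 1.0]], 'D': [-0
[... 332 characters left out ...]
 0.0, 0.0, 1.0]]}
{'clock': 0.15, 'joints': array([ 1.37880931,  0.68977685, -0.19454098,  1.56613534,  0.15729565,
        0.90255171, -0.21508033]), 'dq': array([-0.00024677, -0.00322264,  0.00292491, -0.00114124, -0.00053203,
       -0.00239091,  0.00048657]), 'joint_efforts': array([-1.40316977e-03, -5.27862883e+01, -1.26858830e+00, -1.53586221e+01,
       -5.25016675e-02,  3.93588154e-03,  1.09760852e-04]), 'tcp_pos': array([ 0.1397738 , -0.60863972,  0.23809562]), 'orientation': array([-0.7025049 , -0.08020667,  0.70269811, -0.07917773]), 'force': array([-0.27530612,  0.08442377, -0.01428967]), 'wrist_torque': array([0.0238105 , 0.01455169, 0.03732429]), 'opening': 0.08763356069640418}
```

View pics/side0.png

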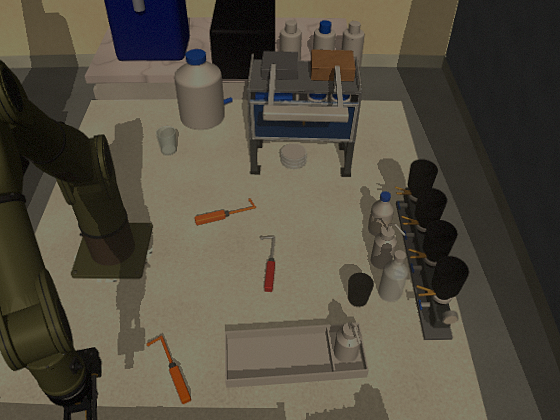

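View pics/top0.png

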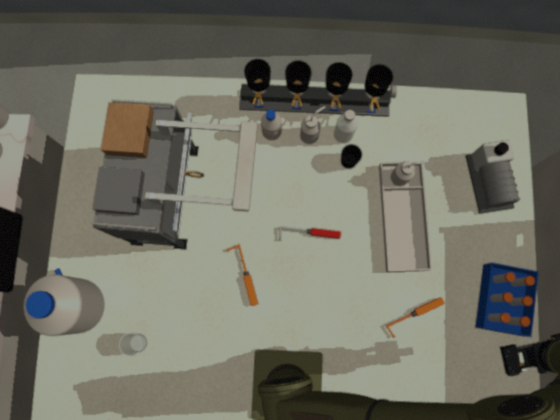

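View pics/wrist0.png

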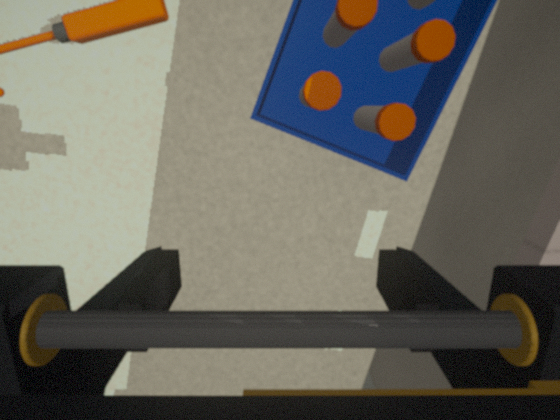

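Side view: red rod has its handle at (270,275) and hook at (267,238). The orange lookalikes are at (225,213) and (172,370). Top view: red rod at (325,233), orange ones at (248,275) and (415,312). The red handle is the one described. I'll enlarge it to confirm, and do the same for the eye and locker.

```bash
cat > h.py <<'E'
import numpy as np, cv2
from plant import *
def und(m,px):
    K=np.array(m["camera_matrix"]);D=np.array(m["D"])
    return cv2.undistortPoints(np.array(px,float).reshape(-1,1,2),K,D).reshape(-1,2)
def rays(n,px,T=None):
    m=camera_model(n)
    if n=="wrist": W=T@np.array(m["T_tool_cam"])
    else: W=np.linalg.inv(np.array(m["view"]))
    u=und(m,px); d=np.c_[u[:,0],-u[:,1],-np.ones(len(u))]@W[:3,:3].T
    return W[:3,3],d/np.linalg.norm(d,axis=1,keepdims=True)
def onz(n,px,z,T=None):
    o,d=rays(n,px,T); return o+d*((z-o[2])/d[:,2])[:,None]
def tri(p1,p2,n1="side",n2="top",T1=None,T2=None):
    o1,d1=rays(n1,[p1],T1);o2,d2=rays(n2,[p2],T2);d1=d1[0];d2=d2[0]
    s=np.linalg.lstsq(np.c_[d1,-d2],o2-o1,rcond=None)[0]
    a=o1+s[0]*d1;b=o2+s[1]*d2
    return (a+b)/2,np.linalg.norm(a-b)
def proj(n,P,T=None):
    m=camera_model(n);P=np.atleast_2d(P)
    V=np.array(m["view"]) if n!="wrist" else np.linalg.inv(T@np.array(m["T_tool_cam"]))
    c=P@V[:3,:3].T+V[:3,3]; c=c*[1,-1,-1]
    return cv2.projectPoints(c,np.zeros(3),np.zeros(3),np.array(m["camera_matrix"]),np.array(m["D"]))[0].reshape(-1,2)
def crop(img,x0,y0,x1,y1,k,name):
    cv2.imwrite(name,cv2.resize(img[y0:y1,x0:x1],None,fx=k,fy=k,interpolation=cv2.INTER_CUBIC))
E
python3 - <<'E'
from h import *
s=cv2.imread("pics/side0.png");t=cv2.imread("pics/top0.png")
a=cv2.resize(s[225:300,220:320],None,fx=4,fy=4,interpolation=2);b=cv2.resize(t[205:280,260:360],None,fx=4,fy=4,interpolation=2)
cv2.imwrite("pics/rodc.png",np.hstack([a,b]))
a=cv2.resize(s[45:185,230:380],None,fx=4,fy=4,interpolation=2);cv2.imwrite("pics/lock_s.png",np.clip(a*1.6,0,255).astype(np.uint8))
b=cv2.resize(t[90:250,90:270],None,fx=4,fy=3.75,interpolation=2);cv2.imwrite("pics/lock_t.png",np.clip(cv2.resize(t[95:245,90:270],None,fx=4,fy=4,interpolation=2)*1.6,0,255).astype(np.uint8))
a=cv2.resize(s[310:395,215:375],None,fx=4,fy=4,interpolation=2);cv2.imwrite("pics/tray_s.png",a)
E
```

```text
(no output)
```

View pics/rodc.png

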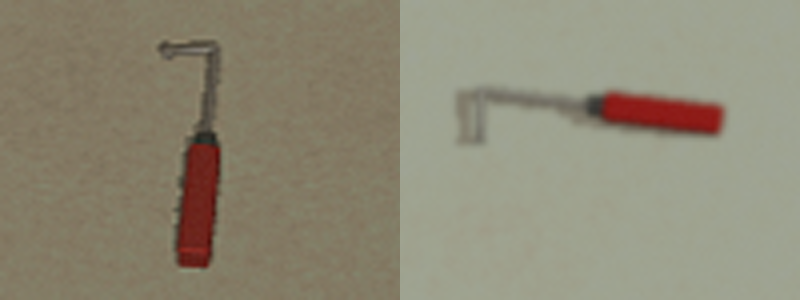

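View pics/lock_s.png

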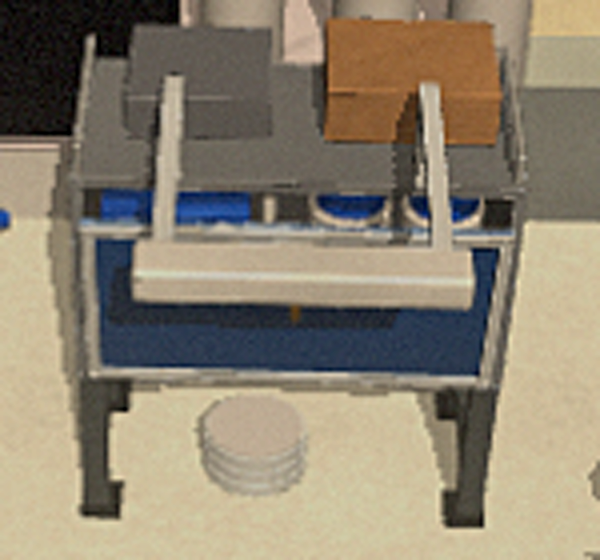

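View pics/lock_t.png

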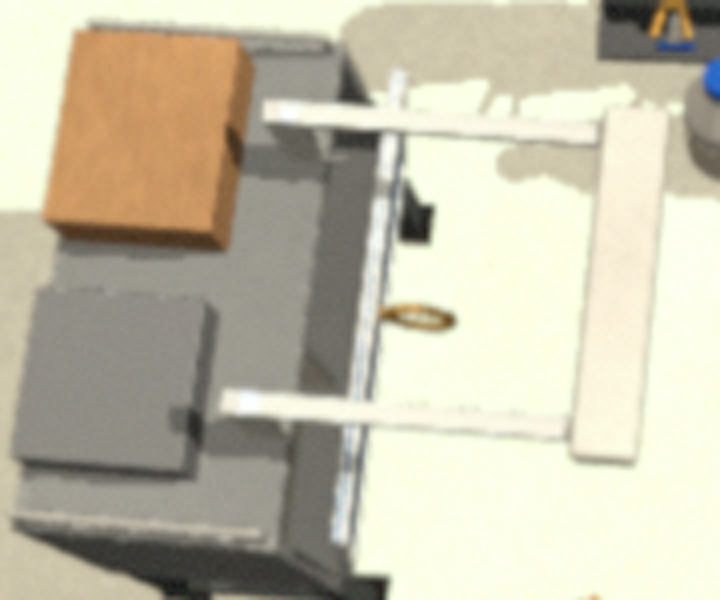

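View pics/tray_s.png

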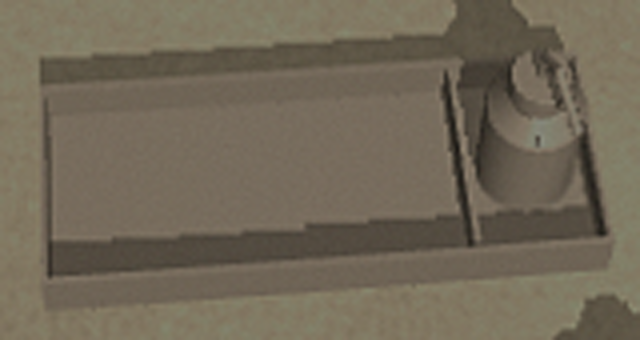

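```bash
python3 - <<'E'
from h import *
s=cv2.imread("pics/side0.png");t=cv2.imread("pics/top0.png")
def red(im,box):
    h=cv2.cvtColor(im,cv2.COLOR_BGR2HSV);m=(((h[...,0]<6)|(h[...,0]>172))&(h[...,1]>130)&(h[...,2]>60)).astype(np.uint8)
    k=np.zeros_like(m);x0,y0,x1,y1=box;k[y0:y1,x0:x1]=m[y0:y1,x0:x1];return k
for n,im,b in(("side",s,(240,225,300,310)),("top",t,(290,210,360,260))):
    m=red(im,b);c=max(cv2.findContours(m,0,1)[0],key=cv2.contourArea)
    r=cv2.minAreaRect(c);print(n,m.sum(),r)
    ys,xs=np.nonzero(m);P=onz(n,np.c_[xs,ys],0.018)[:,:2]
    mu=P.mean(0);w,v=np.linalg.eigh(np.cov((P-mu).T));d=v[:,1];q=(P-mu)@d;print("centroid",mu,"dir",d,np.degrees(np.arctan2(d[1],d[0])),"len",q.min(),q.max())
# hook corner/tip px
print("bend/tip side",onz("side",[[220+213/4,225+45/4],[220+166/4,225+49/4]],0.011))
print("bend/tip top",onz("top",[[260+481/4,205+90/4],[260+480/4,205+142/4]],0.011), )
bar=np.array([[608,105],[668,112],[636,462],[570,455]])/4+[90,95]
B=onz("top",bar,0.414);print("bar",B,B.mean(0))
sb=np.array([[133,243],[472,247]])/4+[230,45]
print("bar side back top",onz("side",sb,0.414))
# tray corners in side: outer top rims z .036
print("tray side",onz("side",np.array([[42,88],[560,50],[612,240],[45,280]])/4+[215,310],0.036))
E
```

```text
side 242 ((269.1534729003906, 275.96533203125), (8.05980110168457, 30.54764175415039), 5.710593223571777)
centroid [ 0.46347315 -0.10420728] dir [0.06908616 0.9976107 ] 86.03849887099153 len -0.051668621007707916 0.053097203621471564
top 205 ((324.9384765625, 232.99232482910156), (29.892370223999023, 6.945944786071777), 7.125016689300537)
centroid [ 0.46383503 -0.09806518] dir [0.06769416 0.99770612] 86.11844188893281 len -0.0469261830132849 0.04635706218142175
bend/tip side [[0.47358831 0.04774289 0.011     ]
 [0.43849664 0.04372175 0.011     ]]
bend/tip top [[ 0.49034514 -0.27242917  0.011     ]
 [ 0.44907482 -0.27202775  0.011     ]]
bar [[0.66558951 0.14181718 0.414     ]
 [0.66267399 0.10511698 0.414     ]
 [0.44571801 0.1110547  0.414     ]
 [0.44804739 0.14981532 0.414     ]] [0.55550723 0.12695105 0.414     ]
bar side back top [[0.44834061 0.14388568 0.414     ]
 [0.66762611 0.14181273 0.414     ]]
tray side [[ 0.35481081 -0.29395421  0.036     ]
 [ 0.68544183 -0.26671845  0.036     ]
 [ 0.70425485 -0.3999473   0.036     ]
 [ 0.36478259 -0.42436629  0.036     ]]
```

```bash
cat >> h.py <<'E'
from scipy.spatial.transform import Rotation as R
def Rtool(p,yaw,sgn=1):
    """rod dir = horizontal heading yaw, pitched up p. tool z = sgn*rod dir, tool x down/forward"""
    h=np.array([np.cos(yaw),np.sin(yaw),0]);u=np.array([0,0,1.])
    rd=h*np.cos(p)+u*np.sin(p); x=h*np.sin(p)-u*np.cos(p)
    z=sgn*rd; y=np.cross(z,x); return np.c_[x,y,z]
def q(M): return R.from_matrix(M).as_quat()
def Tnow():
    s=state();T=np.eye(4);T[:3,:3]=R.from_quat(s["orientation"]).as_matrix();T[:3,3]=s["tcp_pos"];return T
E
python3 - <<'E'
from h import *
print(Tnow().round(3))
# eye rough: locker yaw -1.5deg ; origin from bar centre local (-290,0)
a=np.radians(-1.5); f=np.array([-np.sin(a),np.cos(a)])  # locker +x dir
B=np.array([.5566,.127]); 
for th in(0,.1,.2):
    lx=-90-34*np.cos(th)-140*np.sin(th); z=154+140*np.cos(th)-34*np.sin(th)
    e=B+f*(lx+290)/1000; print(th,e,z, onz("top",[[195,174.5]],z/1000+.01))
e=np.array([.553,.29]);
for sg in(1,-1):
  for nm,P,p in(("look",[.5,-.15,.3],50),("pick",[.462,-.09,.004],0),("shut",None,48),("mid",(45,),42),("down",(90,),22),("tray",[.46,-.35,.01],0)):
    if nm=="mid": th=np.radians(45)
    elif nm=="down": th=np.radians(94)
    else: th=0
    pr=np.radians(p)
    if nm in("shut","mid","down"):
        o=-34*np.cos(th)-140*np.sin(th); z=154+140*np.cos(th)-34*np.sin(th)
        hk=np.r_[e+f*(o+34)/1000,z/1000]
        M=Rtool(pr,np.pi/2+a,sg); rd=M[:,2]*sg
        P=hk-rd*.134-np.array([-f[1],f[0],0])*.018*0+M[:,0]*.008
        P[0]+=.018
    else: M=Rtool(pr,np.pi/2 if nm!="tray" else np.radians(4.4),sg)
    for tr in ([M] if nm!="tray" else [M,Rtool(pr,np.radians(184.4),sg)]):
        j=solve_ik(np.array(P),q(tr)); print(sg,nm,np.round(P,3),None if j is None else np.round(j,2))
E
```

```text
[[-0.     0.224 -0.975  0.14 ]
 [ 0.001 -0.975 -0.224 -0.609]
 [-1.    -0.001  0.     0.238]
 [ 0.     0.     0.     1.   ]]
0 [0.56094537 0.29294312] 294.0 [[0.55622805 0.26641087 0.304     ]]
0.1 [0.56058395 0.27914103] 289.90624697293146 [[0.55732914 0.26721793 0.29990625]]
0.2 [0.56023504 0.26581644] 284.45456365074176 [[0.55879548 0.2682927  0.29445456]]
1 look [ 0.5  -0.15  0.3 ] [ 0.47  0.79  0.24  1.58 -0.79  1.52 -2.09]
1 pick [ 0.462 -0.09   0.004] [ 0.68  1.19 -1.05  2.13  1.49  0.94  1.82]
1 shut [0.569 0.206 0.189] [ 0.23  0.87 -0.42  1.86 -0.99  0.64 -2.34]
1 mid [0.566 0.107 0.133] [ 0.23  0.91 -0.19  1.85 -0.98  0.72 -2.21]
1 down [0.565 0.066 0.053] [ 0.05  0.93 -0.05  1.88 -0.85  0.47 -2.36]
1 tray [ 0.46 -0.35  0.01] [ 0.94  1.06 -0.67  1.82  1.06  0.67  1.27]
1 tray [ 0.46 -0.35  0.01] [ 0.6   0.97 -0.05  1.84  0.13  0.33 -1.04]
-1 look [ 0.5  -0.15  0.3 ] [ 1.06  0.92 -0.93  1.55 -0.15  1.22  0.34]
-1 pick [ 0.462 -0.09   0.004] [ 0.21  0.95 -0.19  2.16  1.3   0.16 -1.2 ]
-1 shut [0.569 0.206 0.189] [ 0.46  0.99 -0.87  1.85 -0.33  0.43  0.19]
-1 mid [0.566 0.107 0.133] [ 0.58  1.04 -0.84  1.83 -0.07  0.48  0.09]
-1 down [0.565 0.066 0.053] [ 0.37  1.   -0.61  1.86  0.33  0.38 -0.33]
-1 tray [ 0.46 -0.35  0.01] [ 0.6   0.97 -0.05  1.84  0.13  0.33 -1.04]
-1 tray [ 0.46 -0.35  0.01] [ 0.94  1.06 -0.67  1.82  1.06  0.67  1.27]
```

```bash
python3 - <<'E'
from h import *
P=np.array([.53,.0,.28]);M=Rtool(np.radians(68),np.pi/2,1)
j=solve_ik(P,q(M));print(j)
P0=np.array([.45,-.15,.3]);
try:
    goto(P0,q(Rtool(np.radians(50),np.pi/2,1)))
    goto(P,q(M))
except Unreachable as e: print(e)
print(state()["clock"],state()["joints"].round(2))
T=Tnow();np.save("T1.npy",T);im=read_camera("wrist");cv2.imwrite("pics/w1.png",im);cv2.imwrite("pics/t1.png",read_camera("top"))
E
```

```text
[ 0.55171324  0.89292558 -0.19422101  1.72655067 -0.92612922  1.33550734
 -2.12859676]
2.8333 [ 0.55  0.89 -0.19  1.73 -0.93  1.34 -2.13]
```

View pics/w1.png

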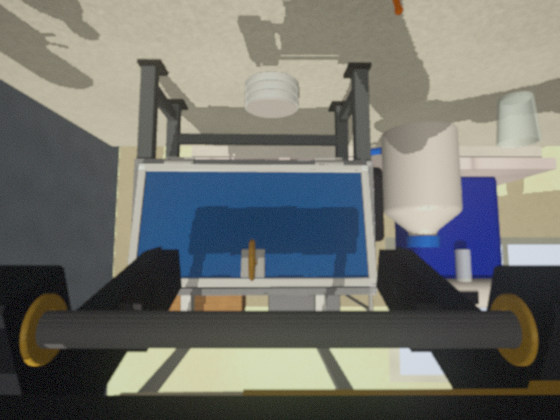

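The wrist view is upside down. It shows the flap with the brass eye at (252,260). The dishes are at (272,93) and the lamp is hidden behind the gripper bar.

```bash
python3 - <<'E'
from h import *
w=cv2.imread("pics/w1.png");t=cv2.imread("pics/t1.png");T=np.load("T1.npy")
def brass(im,box,nm):
    x0,y0,x1,y1=box;h=cv2.cvtColor(im,cv2.COLOR_BGR2HSV)
    m=((h[...,0]>8)&(h[...,0]<30)&(h[...,1]>110)&(h[...,2]>50)).astype(np.uint8);k=m*0;k[y0:y1,x0:x1]=m[y0:y1,x0:x1]
    ys,xs=np.nonzero(k);print(nm,len(xs),xs.min(),xs.max(),ys.min(),ys.max());return np.array([(xs.min()+xs.max())/2,(ys.min()+ys.max())/2])
a=brass(w,(240,225,265,286),"w");b=brass(t,(183,165,210,182),"t")
print(a,b,tri(a,b,"wrist","top",T1=T))
crop(t,170,150,220,200,10,"pics/eye_t.png")
x=np.vstack([w[150:300,120:390]]);cv2.imwrite("pics/w1c.png",cv2.resize(x,None,fx=2.9,fy=2.9,interpolation=2))
E
```

```text
w 209 249 255 240 279
t 18 185 202 172 176
[252.  259.5] [193.5 174. ] (array([0.56157621, 0.27395467, 0.28663834]), np.float64(0.000987091932077805))
```

View pics/eye_t.png

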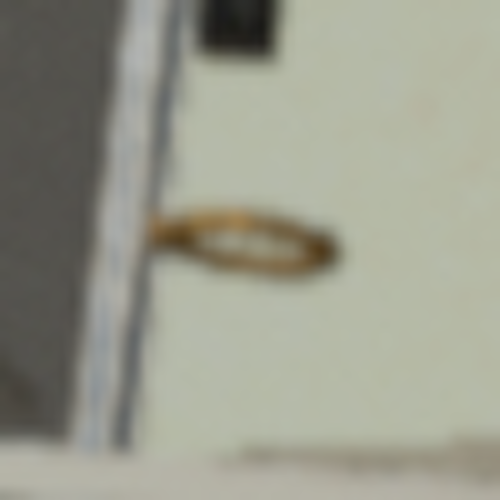

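View pics/w1c.png

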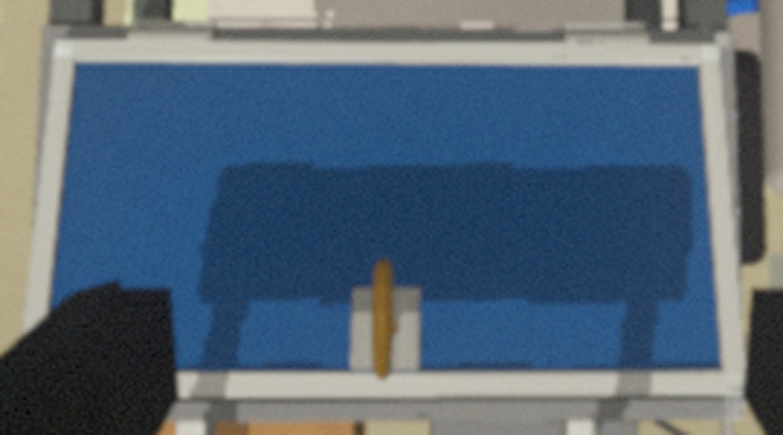

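```bash
python3 - <<'E'
from h import *
T=np.load("T1.npy")
print(tri([252,259.8],[195.4,174.3],"wrist","top",T1=T))
c=np.array([[75,64],[697,66],[55,47],[728,47]])/2.9+[120,150]
for z in(.154,.157): print(z,onz("wrist",c[:2],z,T))
# frame outer/lower corners at z .146
print(onz("wrist",c[2:],.146,T))
# top view flap/frame top edge line: crop lock_t pts (398,75),(340,540)
E
```

```text
(array([0.56107264, 0.26880311, 0.28677331]), np.float64(0.0007405552260252617))
0.154 [[0.73891941 0.3909102  0.154     ]
 [0.39836061 0.39634627 0.154     ]]
0.157 [[0.7334978  0.37660223 0.157     ]
 [0.40172369 0.38189808 0.157     ]]
[[0.74770402 0.38446021 0.146     ]
 [0.38407796 0.38458695 0.146     ]]
```

```bash
python3 - <<'E'
from h import *
M=Rtool(0,np.radians(86.1),1)
for z in(.12,.004): print(solve_ik(np.array([.4643,-.0905,z]),q(M)))
goto(np.array([.4643,-.0905,.12]),q(M)); command_gripper(.055,30)
print(state()["joints"].round(2),state()["clock"])
T=Tnow();np.save("T2.npy",T);cv2.imwrite("pics/w2.png",read_camera("wrist"))
E
```

```text
[-0.07275301  0.73259034  0.27470451  2.13446749 -0.56766936  0.34417416
 -2.53524545]
[ 0.06547794  0.95282482  0.04887787  2.15612468 -0.87620803  0.05185379
 -2.24030205]
[-0.07  0.73  0.27  2.13 -0.57  0.34 -2.54] 4.525
```

View pics/w2.png

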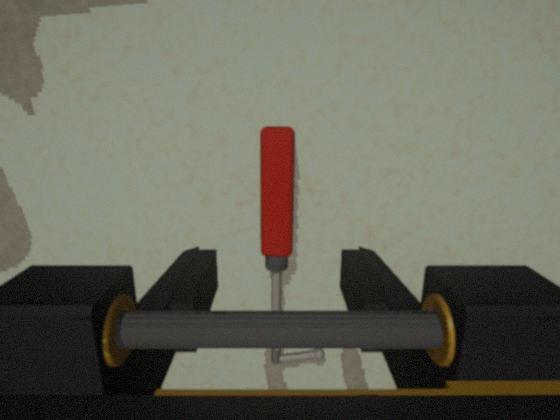

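```bash
python3 - <<'E'
from h import *
T=np.load("T2.npy")
P=onz("wrist",[[277.5,128.5],[277,255]],.022,T);print(P,np.linalg.norm(P[0]-P[1]))
d=P[1]-P[0];print(np.degrees(np.arctan2(d[1],d[0])))
move_straight(np.array([.4643,-.0905,.004]),v=.12)
print(state()["joints"].round(3),state()["tcp_pos"],state()["force"])
E
```

```text
[[ 0.46036762 -0.1457504   0.022     ]
 [ 0.46692618 -0.0543159   0.022     ]] 0.0916694231337431
85.89722528099294
[ 0.074  0.951  0.035  2.156 -0.684  0.044 -2.432] [ 0.46456397 -0.09057667  0.00444332] [-0.24740489  0.21095603 -0.25561554]
```

```bash
python3 - <<'E'
from h import *
command_gripper(.0,60); s=state();print(s["opening"],s["force"],s["clock"])
p=s["tcp_pos"]; move_straight(np.array([p[0],p[1],.13]),v=.15)
wait(.2)
s=state();print(s["opening"],s["force"],s["joints"].round(2));np.save("T3.npy",Tnow());cv2.imwrite("pics/w3.png",read_camera("wrist"));
a=read_camera("side")
cv2.imwrite("pics/s3.png",cv2.resize(a[190:320,200:400],None,fx=3,fy=3,interpolation=2))
E
```

```text
0.023737154313310253 [ 0.17595491 -0.30949889  3.35118151] 6.2667
0.023647511142400046 [ 0.64420542  0.59042843 -1.61075838] [-0.1   0.72  0.32  2.13 -0.6   0.38 -2.5 ]
```

View pics/w3.png

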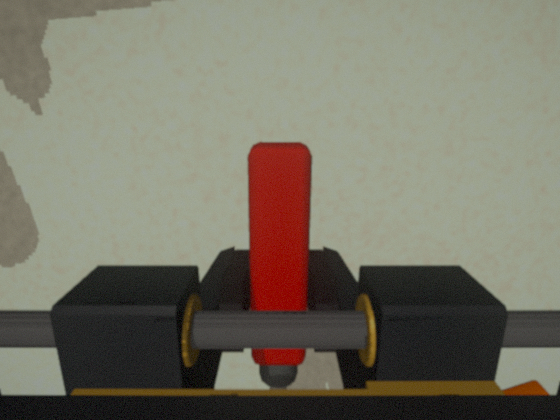

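View pics/s3.png

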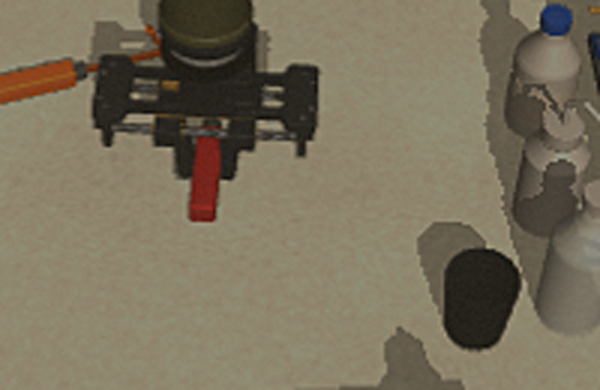

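```bash
cat >> h.py <<'E'
a=np.radians(-1.2)
F=np.array([-np.sin(a),np.cos(a),0]); LY=np.array([-F[1],F[0],0])   # locker +x, +y
EYE0=np.array([.561,.269,.2868]); TH0=.16
HINGE=EYE0+F*(.034*np.cos(TH0)+.140*np.sin(TH0)); HINGE[2]=.154
HK=np.array([-.0066,.018,.1325])
def eye(th): return HINGE+F*(-.034*np.cos(th)-.140*np.sin(th))+np.array([0,0,.140*np.cos(th)-.034*np.sin(th)])
def pose(hook,pdeg):
    M=Rtool(np.radians(pdeg),np.pi/2+a,1); return hook-M@HK,M
E
python3 - <<'E'
from h import *
T=np.load("T3.npy");Ti=np.linalg.inv(T)
o,d=rays("wrist",[[279,145],[279,362]],T)
o=Ti[:3,:3]@o+Ti[:3,3];d=d@Ti[:3,:3].T
print("tool z of handle ends",(o+d*((-.0176-o[0])/d[:,0])[:,None]).round(4))
P,M=pose(EYE0-LY*.055-F*.12-np.array([0,0,.05]),47);print(P,solve_ik(P,q(M)))
P2,M=pose(EYE0-LY*.055,47);print(P2,solve_ik(P2,q(M)))
goto(P,q(M));s=state();print(s["clock"],s["joints"].round(2),s["force"])
print(solve_ik(P2,q(M)))
for n in("side","top"):cv2.imwrite(f"pics/{n}4.png",read_camera(n))
E
```

```text
tool z of handle ends [[-0.0176  0.001  -0.0567]
 [-0.0176  0.0011  0.0355]]
[0.62967953 0.06197843 0.13539445] [ 0.34080769  1.00117899 -0.25692707  1.60512946 -0.80081676  0.88815713
 -2.35368448]
[0.63219262 0.18195211 0.18539445] [ 0.13489627  0.90410858 -0.21623291  1.66109657 -0.95525612  0.8358954
 -2.40890589]
8.425 [ 0.34  1.   -0.26  1.61 -0.8   0.89 -2.35] [-1.59085423  0.26396251 -1.77188749]
[ 0.18061289  0.91148671 -0.30098788  1.65835119 -0.88592762  0.79133047
 -2.46386977]
```

View pics/side4.png

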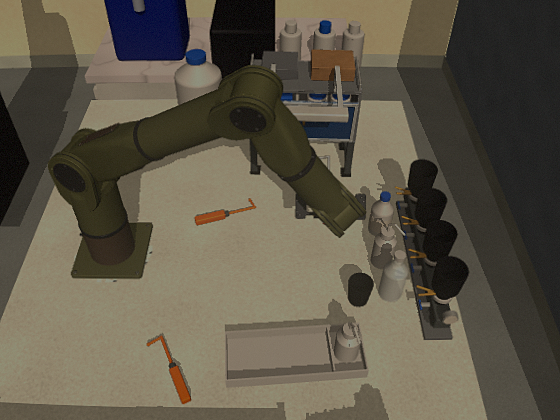

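View pics/top4.png

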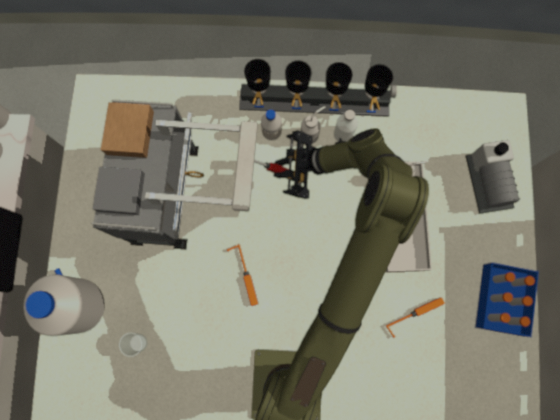

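```bash
python3 - <<'E'
from h import *
t=cv2.imread("pics/top0.png");s=cv2.imread("pics/side0.png")
print(onz("top",[[271,115]],.15),onz("top",[[271,130]],.0))
print("bottle_b side base",onz("side",[[383,237]],.0),"wash_b side base",onz("side",[[386,267]],0.), onz("top",[[311,126]],.15))
for i in range(3): wait(.1);print(state()["force"],state()["wrist_torque"])
b=cv2.imread("pics/top4.png");cv2.imwrite("pics/c4.png",np.hstack([cv2.resize(b[100:220,180:360],None,fx=3,fy=3,interpolation=2)]))
cv2.imwrite("pics/c5.png",cv2.resize(t[90:220,180:360],None,fx=3,fy=3,interpolation=2))
E
```

```text
[[0.79284509 0.08412232 0.15      ]] [[0.80129734 0.08805598 0.        ]]
bottle_b side base [[0.80672353 0.05436033 0.        ]] wash_b side base [[ 0.79990035 -0.06004265  0.        ]] [[ 0.76338959 -0.0370037   0.15      ]]
[-0.35749454 -0.30818896 -0.7305509 ] [-0.82895603 -0.05619112 -0.02307487]
[ 0.74222869  0.41657619 -1.25505219] [-0.8404839  -0.05669774  0.02590218]
[-0.03150536  0.42007577 -1.64248779] [-0.84638967  0.0205868   0.0126316 ]
```

View pics/c4.png

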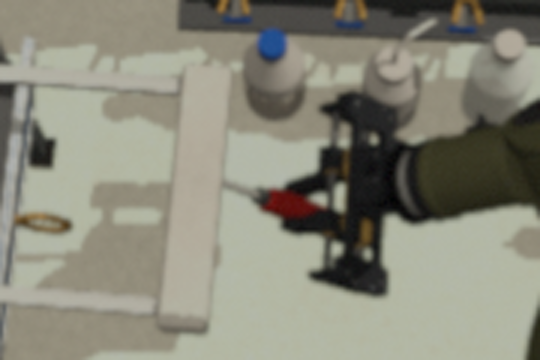

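View pics/c5.png

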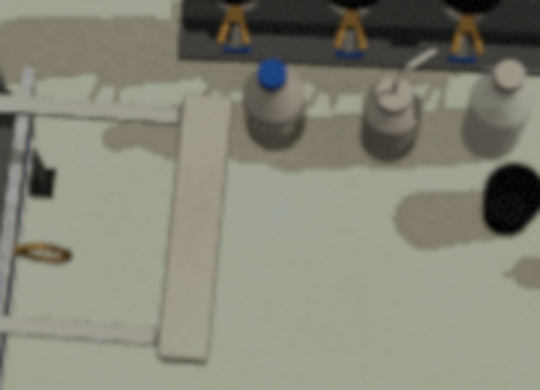

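```bash
python3 - <<'E'
from h import *
P2,M=pose(EYE0-LY*.055,47)
r=move_straight(P2,v=.1,threshold=12);wait(.1)
s=state();print(r,s["clock"],s["joints"].round(2),s["force"],s["tcp_pos"]-P2)
T=Tnow();np.save("T5.npy",T)
for n in("side","top","wrist"):cv2.imwrite(f"pics/{n}5.png",read_camera(n))
hk=T[:3,:3]@HK+T[:3,3];e=EYE0
for n in("side","top"):print(n,"hook",proj(n,hk),"eye",proj(n,e))
b=cv2.imread("pics/top5.png");s5=cv2.imread("pics/side5.png")
cv2.imwrite("pics/c6.png",np.hstack([cv2.resize(b[120:220,160:260],None,fx=4,fy=4,interpolation=2),cv2.resize(s5[70:170,260:360],None,fx=4,fy=4,interpolation=2)]))
E
```

```text
False 10.375 [ 0.18  0.91 -0.3   1.66 -0.88  0.79 -2.47] [ 0.6889269  -0.41201387 -1.078394  ] [ 0.00016819 -0.00090144 -0.00044111]
side hook [[322.29398045 117.61890748]] eye [[303.36458126 116.96076758]]
top hook [[197.84872489 154.55315874]] eye [[195.30527269 174.45987063]]
```

View pics/c6.png

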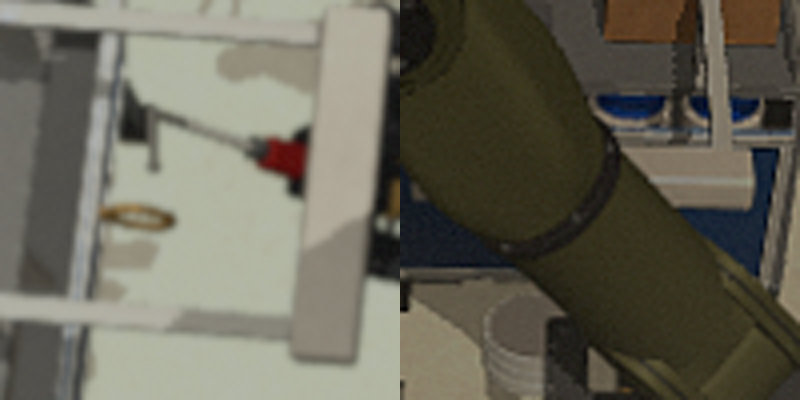

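View pics/wrist5.png

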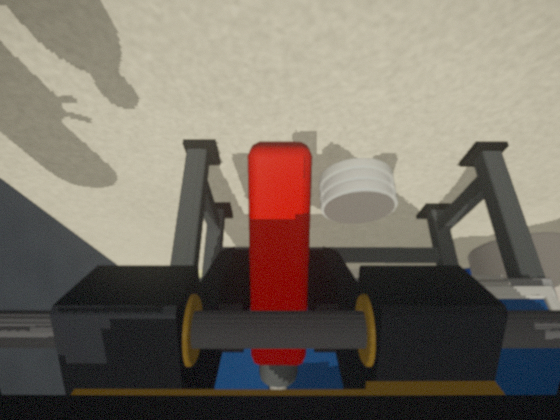

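```bash
python3 - <<'E'
from h import *
P,M=pose(EYE0+F*.002,47)
r=move_straight(P,v=.05,threshold=5);wait(.2)
s=state();print(r,s["clock"],s["joints"].round(2),s["force"],s["tcp_pos"]-P)
T=Tnow();b=read_camera("top");s5=read_camera("side")
cv2.imwrite("pics/c7.png",np.hstack([cv2.resize(b[130:210,160:260],None,fx=5,fy=5,interpolation=2)]))
cv2.imwrite("pics/c7s.png",s5[60:260,200:420])
E
```

```text
False 11.975 [ 0.24  0.87 -0.39  1.83 -0.93  0.67 -2.38] [-0.04886858 -0.529547   -1.17001823] [ 1.79330258e-04  3.19410416e-05 -3.78324645e-05]
```

View pics/c7.png

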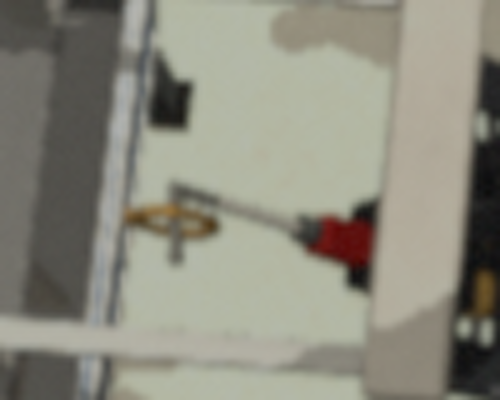

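```bash
cat >> h.py <<'E'
def pitch(th): return np.interp(th,[.16,.8,1.7],[47,44,30])
def swing(ths,v,thr=20):
    for th in ths:
        P,M=pose(eye(th),pitch(th))
        r=move_straight(P,v=v,frame=q(M),threshold=thr)
        s=state();print(round(th,2),r,round(s["clock"],2),s["force"].round(1),(s["tcp_pos"]-P).round(4),s["joints"].round(2),flush=True)
        if r: break
E
python3 - <<'E'
from h import *
swing(np.arange(.26,.75,.12),.06)
T=Tnow();b=read_camera("top")
cv2.imwrite("pics/c8.png",np.hstack([cv2.resize(b[120:220,150:270],None,fx=5,fy=5,interpolation=2)]))
hk=T[:3,:3]@HK+T[:3,3];print(proj("top",hk))
E
```

```text
0.26 False 12.5 [ 0.2  0.5 -2.3] [ 0.0002 -0.0008 -0.0003] [ 0.26  0.88 -0.38  1.83 -0.92  0.68 -2.37]
0.38 False 12.94 [ 0.6 -0.1 -2.4] [ 0.0001 -0.0009 -0.0006] [ 0.27  0.89 -0.36  1.82 -0.9   0.69 -2.36]
0.5 False 13.38 [-0.  -0.4 -1.5] [ 0.0001 -0.001  -0.0006] [ 0.29  0.9  -0.35  1.82 -0.89  0.69 -2.34]
0.62 False 13.82 [-0.5  0.7 -1.7] [ 0.0001 -0.0009 -0.0006] [ 0.3   0.92 -0.34  1.82 -0.87  0.69 -2.33]
0.74 False 14.26 [ 0.6  0.7 -1.9] [-0.     -0.0008 -0.0007] [ 0.31  0.94 -0.34  1.82 -0.87  0.68 -2.31]
[[221.87835639 181.10579307]]
```

View pics/c8.png

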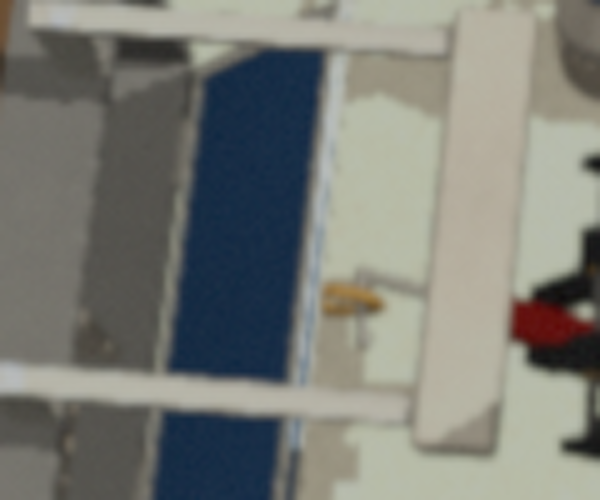

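```bash
python3 - <<'E'
from h import *
swing([.86,.98,1.1,1.22,1.34,1.46,1.57],.06)
T=Tnow();b=read_camera("top");s=read_camera("side")
cv2.imwrite("pics/c9.png",np.hstack([cv2.resize(b[120:220,150:270],None,fx=5,fy=5,interpolation=2)]))
cv2.imwrite("pics/s9.png",cv2.resize(s[60:260,200:420],None,fx=3,fy=3,interpolation=2))
hk=T[:3,:3]@HK+T[:3,3];print(proj("top",hk),proj("side",hk))
E
```

```text
0.86 False 14.74 [-0.6 -0.2 -2. ] [-0.     -0.0006 -0.0005] [ 0.31  0.95 -0.32  1.81 -0.85  0.67 -2.3 ]
0.98 False 15.16 [ 0.9 -0.3 -1.3] [-0.     -0.0005 -0.0005] [ 0.3   0.96 -0.3   1.81 -0.84  0.65 -2.3 ]
1.1 False 15.57 [ 0.1  0.8 -0.7] [-0.0001 -0.0004 -0.0005] [ 0.29  0.96 -0.29  1.82 -0.83  0.63 -2.3 ]
1.22 False 15.97 [ 0.1 -0.4 -1.4] [-0.0001 -0.0003 -0.0005] [ 0.28  0.98 -0.27  1.82 -0.82  0.6  -2.3 ]
1.34 False 16.36 [ 0.5  0.  -2.1] [-0.0001 -0.0002 -0.0005] [ 0.26  0.99 -0.26  1.82 -0.82  0.57 -2.3 ]
1.46 False 16.74 [ 0.8 -1.2 -1.3] [-0.0001 -0.     -0.0005] [ 0.24  1.   -0.24  1.82 -0.82  0.54 -2.31]
1.57 False 17.1 [ 0.6 -0.9 -1. ] [-0.0001  0.0001 -0.0004] [ 0.22  1.01 -0.23  1.83 -0.82  0.5  -2.31]
[[233.09730963 191.42996689]] [[301.64606502 178.47242608]]
```

View pics/c9.png

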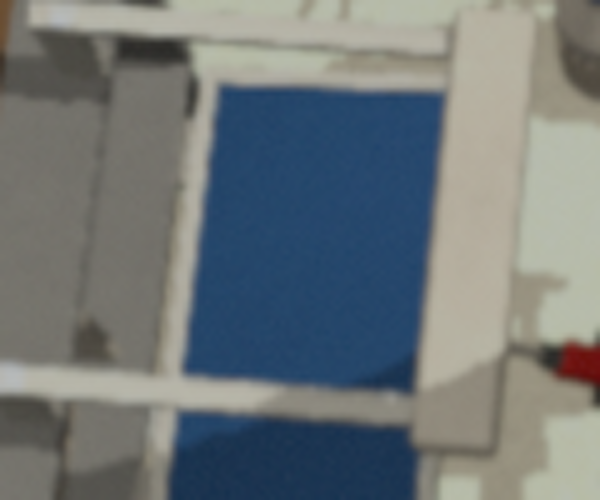

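View pics/s9.png

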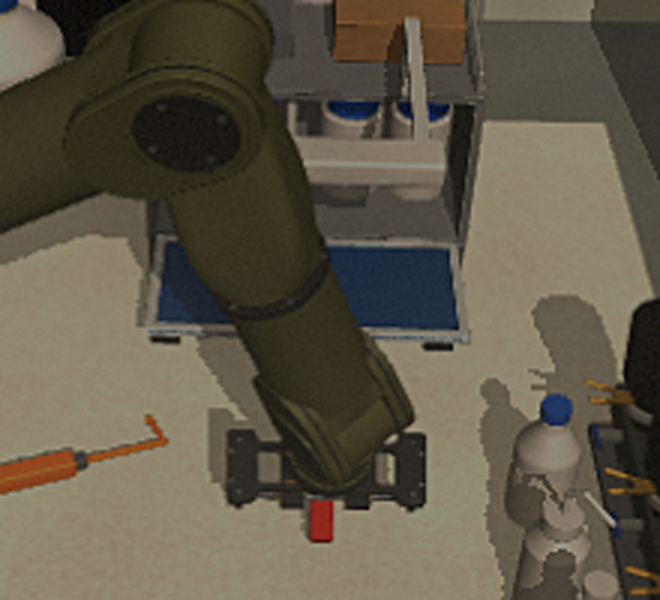

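```bash
cat >> h.py <<'E'
from scipy.optimize import brentq
def flapang(px,r=.169,off=0.0):
    o,d=rays("side",[px]);d=d[0]
    # ray in (front distance from hinge, height above hinge)
    f=lambda s:np.hypot(-(o+s*d-HINGE)@F,(o+s*d-HINGE)[2])-r
    s=np.linspace(.8,2.2,2000);v=[f(x) for x in s];out=[]
    for i in range(len(s)-1):
        if v[i]*v[i+1]<0:
            x=o+brentq(f,s[i],s[i+1])*d-HINGE; out.append((round(np.arctan2(-x@F,x[2]),3),(x+HINGE).round(3)))
    return out
E
python3 - <<'E'
from h import *
for px in([249.3,170],[355.5,171.5]):print(flapang(px))
for th in(1.60,1.63,1.66,1.69,1.72):
    P,M=pose(eye(th),pitch(th)); f0=state()["force"]
    r=move_straight(P,v=.04,frame=q(M),threshold=8);wait(.1);s=state();print(th,r,s["clock"],s["force"].round(1),(s["tcp_pos"]-P).round(4))
    if r:break
wait(.3);print(state()["force"],state()["wrist_torque"])
s=read_camera("side");cv2.imwrite("pics/side10.png",s)
cv2.imwrite("pics/s10.png",cv2.resize(s[130:200,230:370],None,fx=5,fy=5,interpolation=2))
E
```

```text
[(np.float64(1.443), array([0.404, 0.161, 0.176])), (np.float64(-2.912), array([ 0.389,  0.367, -0.011]))]
[(np.float64(1.435), array([0.714, 0.154, 0.177])), (np.float64(-2.903), array([ 0.755,  0.361, -0.01 ]))]
1.6 False 17.55 [-0.7  0.6 -2. ] [ 0.0001 -0.0002 -0.0001]
1.63 False 17.9 [ 0.2  0.5 -2.2] [-0.     -0.0001 -0.0001]
1.66 False 18.25 [-0.5 -1.  -0.8] [ 0.     -0.0001 -0.0001]
1.69 False 18.6 [-0.5 -3.3  5.6] [ 0.0003 -0.0003  0.0005]
1.72 False 18.95 [ -6.4 -12.8  31.8] [ 0.0004 -0.0016  0.0036]
[ -6.87112038 -12.32833003  31.36966506] [0.87090706 1.26460353 0.85769868]
```

View pics/s10.png

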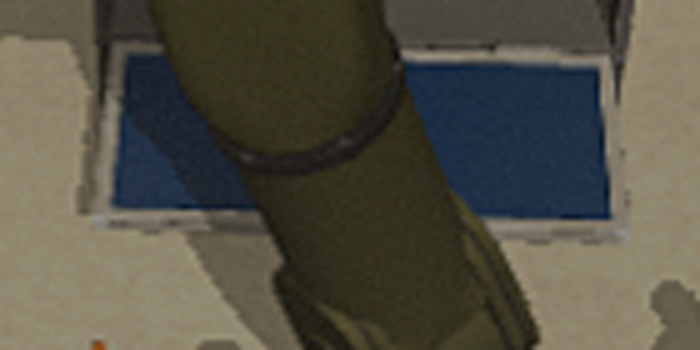

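```bash
python3 - <<'E'
from h import *
th=1.68
P,M=pose(eye(th),pitch(th)); move_straight(P,v=.03,frame=q(M));wait(.2)
print(state()["force"],state()["wrist_torque"],state()["clock"])
for px in([249.4,172.5],[249.4,174.4],[355,175],[355,177]):print(px,flapang(px)[0])
T=Tnow();np.save("T11.npy",T);cv2.imwrite("pics/w11.png",read_camera("wrist"));cv2.imwrite("pics/t11.png",cv2.resize(read_camera("top")[110:260,200:360],None,fx=4,fy=4,interpolation=2))
s=read_camera("side");cv2.imwrite("pics/s11.png",cv2.resize(s[130:200,230:370],None,fx=5,fy=5,interpolation=2))
E
```

```text
[ 0.6789055  -0.37466121 -0.34712023] [-0.43286329 -0.09319695 -0.08035511] 19.8167
[249.4, 172.5] (np.float64(1.496), array([0.404, 0.16 , 0.167]))
[249.4, 174.4] (np.float64(1.539), array([0.403, 0.159, 0.159]))
[355, 175] (np.float64(1.511), array([0.713, 0.153, 0.164]))
[355, 177] (np.float64(1.557), array([0.714, 0.153, 0.156]))
```

View pics/w11.png

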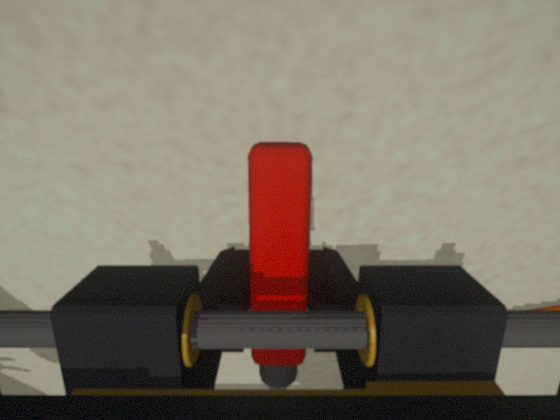

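View pics/s11.png

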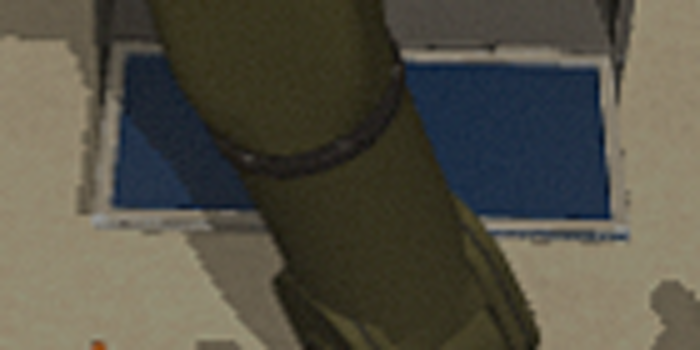

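View pics/t11.png

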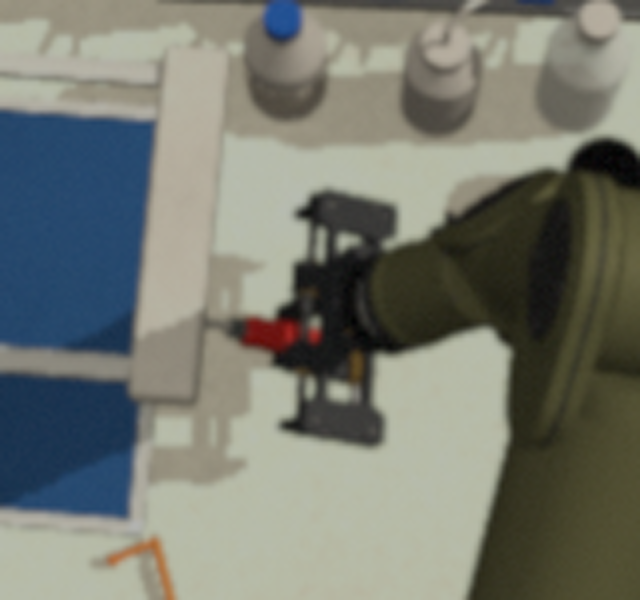

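```bash
python3 - <<'E'
from h import *
P,M=pose(eye(1.66),20); move_straight(P,v=.04,frame=q(M));wait(.15)
s=state();f0=s["force"];print(f0,s["joints"].round(2),s["clock"])
for th in np.arange(1.67,1.76,.01):
    P,M=pose(eye(th),20); move_straight(P,v=.03,frame=q(M));wait(.15);s=state()
    print(round(th,2),s["force"].round(1),s["wrist_torque"].round(2),(s["tcp_pos"]-P).round(4))
    if np.linalg.norm(s["force"]-f0)>7:break
print(s["clock"])
T=Tnow();print((T[:3,:3]@HK+T[:3,3]-eye(1.57)).round(4), T[:3,:3]@HK+T[:3,3])
cv2.imwrite("pics/w12.png",read_camera("wrist"))
s=read_camera("side");cv2.imwrite("pics/side12.png",s);cv2.imwrite("pics/s12.png",cv2.resize(s[130:200,230:370],None,fx=5,fy=5,interpolation=2))
E
```

```text
[-0.28331571 -0.37480496 -1.81497581] [ 0.02  0.93 -0.04  1.85 -0.75  0.47 -2.47] 20.9333
1.67 [-0.2 -0.3 -0.9] [-0.36 -0.1  -0.  ] [-0. -0. -0.]
1.68 [-0.6 -0.3 -1.3] [-0.37 -0.09  0.02] [0.0001 0.     0.0001]
1.69 [ 0.2 -0.7  0.5] [-0.14 -0.05 -0.02] [ 0.0001 -0.0001  0.0001]
1.7 [-0.3 -2.1  2.6] [0.13 0.02 0.  ] [ 0.0001 -0.0001  0.0001]
1.71 [ 1.7 -2.8  2.4] [ 0.09 -0.08 -0.1 ] [ 0.0002 -0.0001  0.    ]
1.72 [ 0.9 -2.4  2.1] [ 0.1  -0.16 -0.13] [ 0.0002 -0.0002 -0.    ]
1.73 [ 1.1 -3.8  2. ] [ 0.02 -0.19 -0.2 ] [ 0.     -0.0001 -0.    ]
1.74 [ 1.5 -3.4  3.2] [-0.05 -0.14 -0.2 ] [-0. -0. -0.]
1.75 [ 1.  -2.9  2.5] [ 0.01 -0.18 -0.14] [-0.  0. -0.]
1.76 [ 1.2 -2.6  2.4] [-0.01 -0.13 -0.15] [-0.  0. -0.]
24.9333
[ 0.0002  0.0089 -0.0259] [0.55940155 0.19380856 0.09424532]
```

View pics/s12.png

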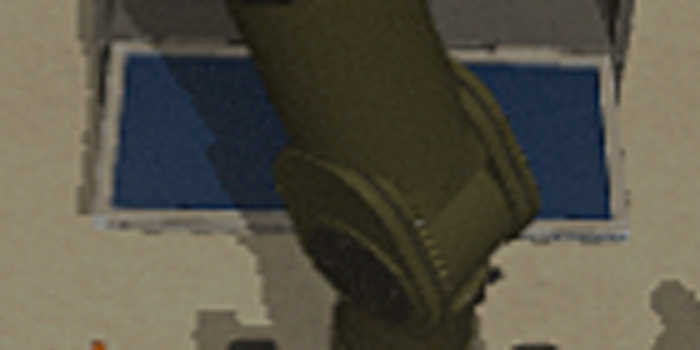

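View pics/w12.png

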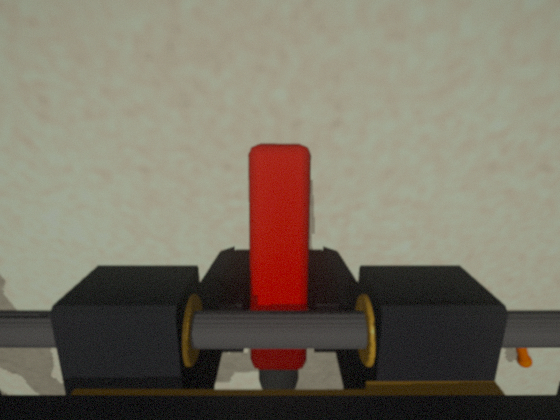

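```bash
python3 - <<'E'
from h import *
p=state()["tcp_pos"]
p=p-F*.007+np.array([0,0,.012]); move_straight(p,v=.03);wait(.15);s=state();print(s["force"],s["clock"])
p=p-LY*.06; r=move_straight(p,v=.06,threshold=5);wait(.1);s=state();print(r,s["force"],s["clock"],(s["tcp_pos"]-p).round(4),s["joints"].round(2))
t=read_camera("top");cv2.imwrite("pics/t13.png",cv2.resize(t[110:260,200:360],None,fx=4,fy=4,interpolation=2))
s=read_camera("side");cv2.imwrite("pics/s13.png",cv2.resize(s[120:270,230:400],None,fx=4,fy=4,interpolation=2))
E
```

```text
[-0.26207583  0.05761193 -2.07559525] 25.7917
False [-0.63759217 -1.33036078 -1.13486471] 27.0417 [-0.0004 -0.0001  0.    ] [-0.02  0.98  0.05  1.67 -0.71  0.62 -2.55]
```

View pics/t13.png

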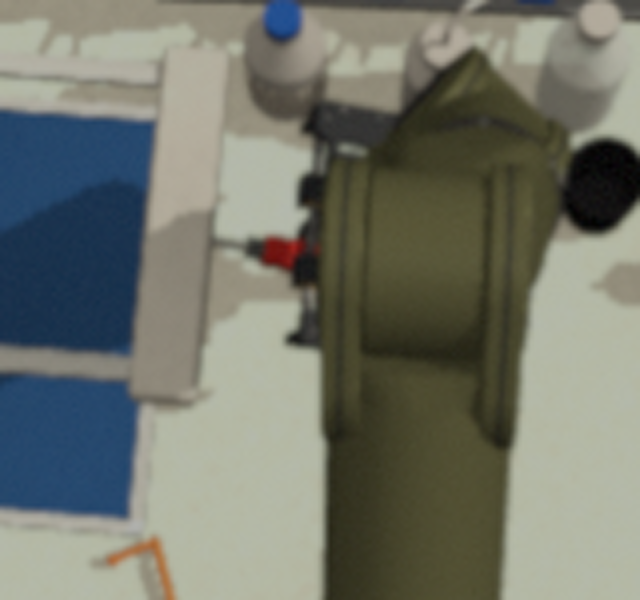

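View pics/s13.png

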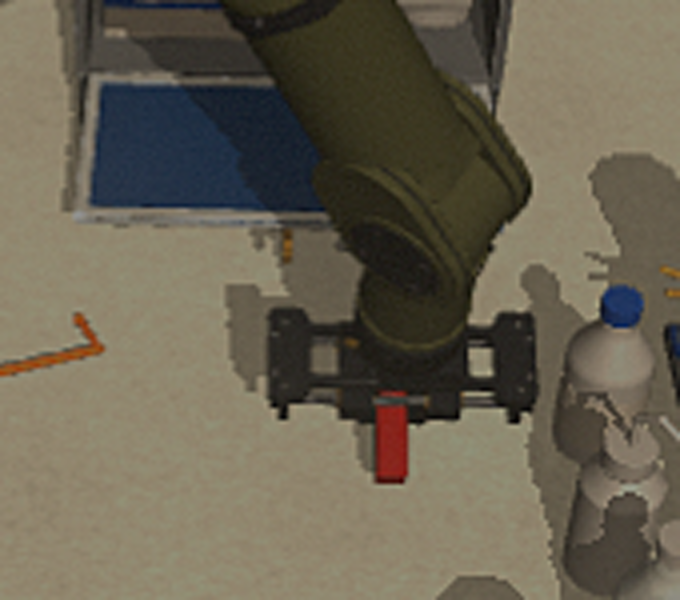

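```bash
python3 - <<'E'
from h import *
p=state()["tcp_pos"]
p=p-F*.13; r=move_straight(p,v=.15,threshold=10)
p=p+np.array([-.02,0,.1]); move_straight(p,v=.2)
s=state();print(r,s["clock"],s["joints"].round(2),s["tcp_pos"])
t=cv2.imread("pics/top0.png");cv2.imwrite("pics/tray_t.png",cv2.resize(t[150:285,365:445],None,fx=4,fy=4,interpolation=2))
s=read_camera("side");cv2.imwrite("pics/s14.png",s)
E
```

```text
False 28.8167 [ 0.14  0.83  0.12  1.63 -0.59  0.85 -2.5 ] [ 0.61132792 -0.06631572  0.1541714 ]
```

View pics/tray_t.png

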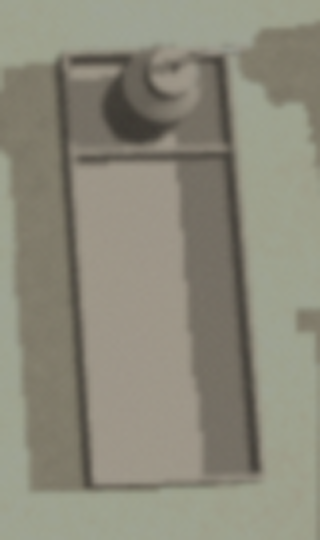

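View pics/s14.png

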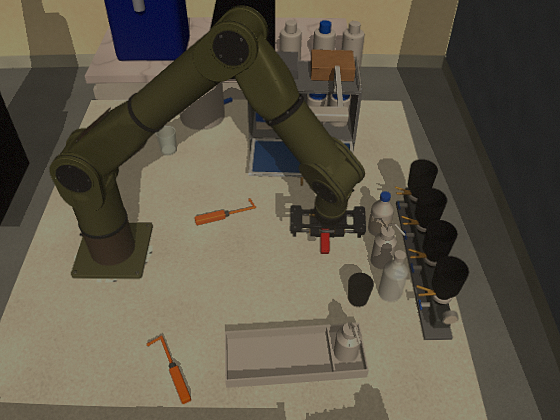

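```bash
python3 - <<'E'
from h import *
c=np.array([[63,58],[230,55],[258,472],[87,487]])/4+[365,150]
Tt=onz("top",c,.036)[:,:2];print(Tt)
# order: +x+y, +x-y, -x-y, -x+y
S=np.array([[0.68544183,-0.26671845],[0.70425485,-0.3999473],[0.36478259,-0.42436629],[0.35481081,-0.29395421]])
C=(Tt+S)/2
d=(C[0]-C[3]+C[1]-C[2]);yaw=np.arctan2(d[1],d[0]);d2=C[0]-C[1]+C[3]-C[2]
print(Tt.mean(0),S.mean(0),np.degrees(yaw),np.degrees(np.arctan2(-d2[0],d2[1])))
p=state()["tcp_pos"];p[2]=.26;move_straight(p,v=.2)
M=Rtool(np.radians(-4),yaw+np.pi,1)
ctr=C.mean(0);h=np.array([np.cos(yaw),np.sin(yaw)]);l=np.array([-h[1],h[0]])
bay=ctr-.04*h;g=bay+h*(.0435-.008)+l*.005
print("bay",bay,"tcp",g,yaw)
np.save("g.npy",np.r_[g,yaw,bay])
goto(np.r_[g,.2],q(M));s=state();print(s["clock"],s["joints"].round(2),s["force"])
T=Tnow();np.save("T15.npy",T)
for n in("side","wrist"):cv2.imwrite(f"pics/{n}15.png",read_camera(n))
E
```

```text
[[ 0.68900639 -0.26798732]
 [ 0.69841086 -0.4023738 ]
 [ 0.36718326 -0.42096548]
 [ 0.35031754 -0.28901208]]
[ 0.52622951 -0.34508467] [ 0.52732252 -0.34624656] 3.8965020340297536 5.930676222492144
bay [ 0.48686848 -0.34838379] tcp [ 0.52194665 -0.34098297] 0.06800678980447533
30.925 [ 0.59  0.71 -0.11  1.67  0.05  0.71 -1.04] [-0.74649882  0.42572997 -1.40164884]
```

View pics/side15.png

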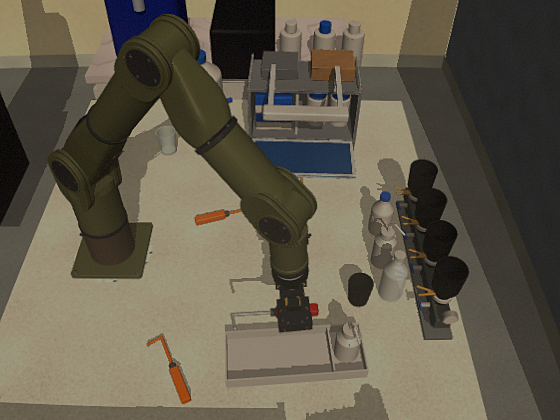

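View pics/wrist15.png

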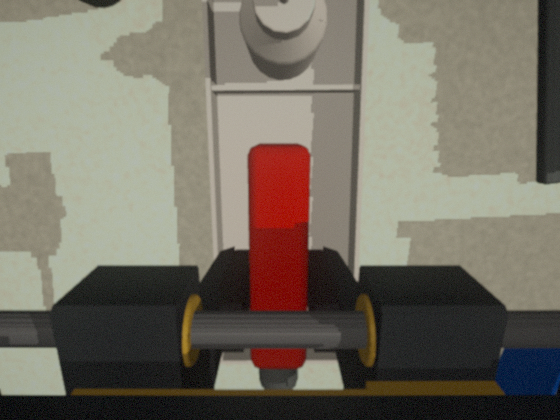

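```bash
python3 - <<'E'
from h import *
s=cv2.imread("pics/side15.png");cv2.imwrite("pics/c15.png",cv2.resize(s[280:345,215:335],None,fx=6,fy=6,interpolation=2))
T=np.load("T15.npy")
for al in(0,.035,.07,.1):  # rod pitch-up in hand
    Rr=np.array([[np.cos(al),0,-np.sin(al)],[0,1,0],[np.sin(al),0,np.cos(al)]])
    pts=np.array([[0,0,.1375],[-0.003,.041,.1275],[0,0,-.0565]])@Rr.T+[-.0066,0,0]
    W=pts@T[:3,:3].T+T[:3,3];print(al,W[:,2].round(4),((proj("side",W)-[215,280])*6).round(0).tolist())
E
```

```text
0 [0.1965 0.2001 0.2099] [[104.0, 219.0], [131.0, 309.0], [623.0, 169.0]]
0.035 [0.2013 0.2046 0.208 ] [[102.0, 212.0], [130.0, 302.0], [623.0, 172.0]]
0.07 [0.2061 0.2091 0.206 ] [[101.0, 205.0], [130.0, 296.0], [622.0, 175.0]]
0.1 [0.2102 0.2129 0.2043] [[101.0, 199.0], [130.0, 290.0], [622.0, 177.0]]
```

View pics/c15.png

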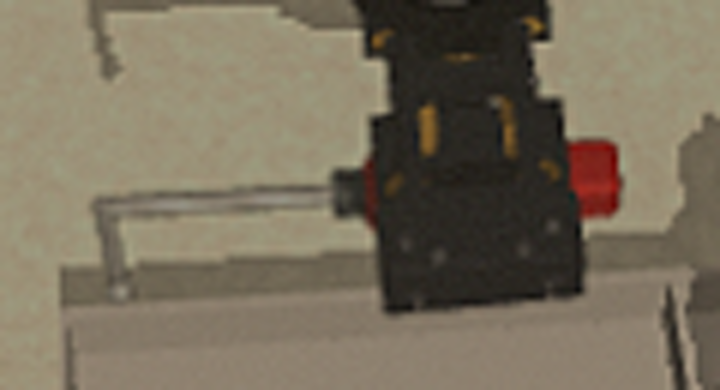

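```bash
python3 - <<'E'
from h import *
g=np.load("g.npy")[:2]
move_straight(np.r_[g,.03],v=.12);wait(.1)
r=move_straight(np.r_[g,.0085],v=.03,threshold=4);wait(.15);s=state();print(r,s["clock"],s["force"],s["tcp_pos"])
s=read_camera("side");cv2.imwrite("pics/c16.png",cv2.resize(s[300:395,215:375],None,fx=5,fy=5,interpolation=2))
E
```

```text
True 33.55 [-0.28791424 -0.07484709  4.14732582] [ 0.52162062 -0.34071161  0.00822885]
```

View pics/c16.png

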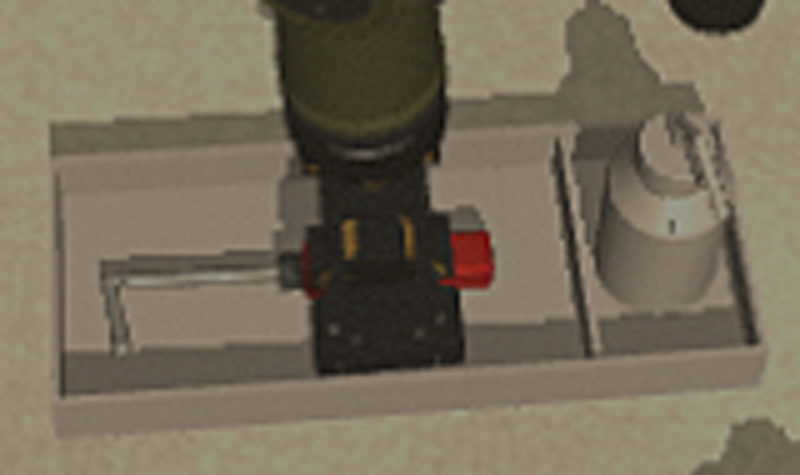

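```bash
python3 - <<'E'
from h import *
g=np.load("g.npy")[:2]
command_gripper(.045,10);wait(.2);s=state();print(s["opening"],s["force"],s["clock"])
move_straight(np.r_[g,.09],v=.08)
move_straight(np.r_[g,.3],v=.2);s=state();print(s["clock"],s["force"])
T=Tnow();np.save("T17.npy",T)
for n in("side","top","wrist"):cv2.imwrite(f"pics/{n}17.png",read_camera(n))
E
```

```text
0.045119358752330946 [-0.52663672  0.27637304  0.66848286] 34.3
36.6833 [-0.01449207 -0.55686793  0.18028431]
```

View pics/side17.png

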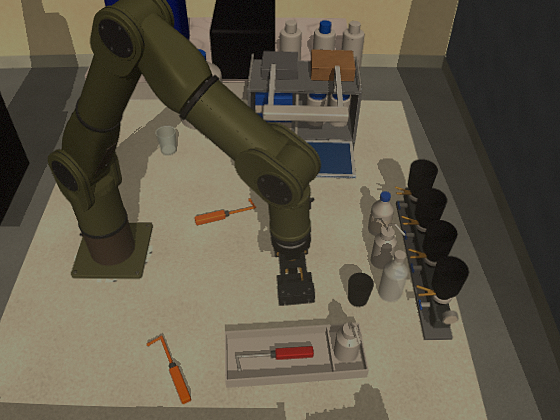

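View pics/wrist17.png

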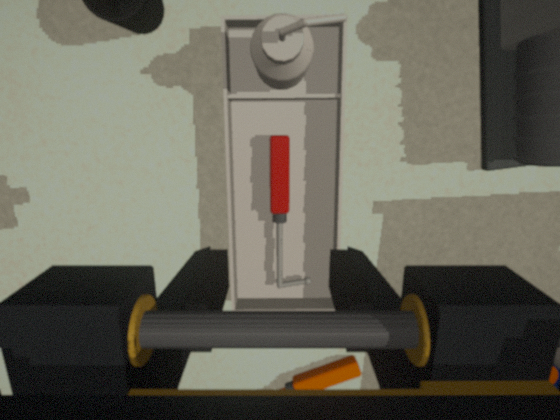

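```bash
python3 - <<'E'
from h import *
T=np.load("T17.npy");g=np.load("g.npy");yaw=g[2];bay=g[3:5]
P=onz("wrist",[[279.5,174],[293,282]],.017,T)[:,:2]-bay
h=np.array([np.cos(yaw),np.sin(yaw)]);l=np.array([-h[1],h[0]])
print("handle,hook in bay",(P@np.c_[h,l]).round(3))
for px in([355,174.5],[355,176.5]):print(flapang(px)[0])
s=cv2.imread("pics/side17.png");cv2.imwrite("pics/c18.png",np.vstack([cv2.resize(s[125:185,240:370],None,fx=5,fy=5,interpolation=2)]))
print(state()["force"],state()["clock"])
hand_in()
E
```

```text
handle,hook in bay [[ 0.042  0.005]
 [-0.098 -0.013]]
(np.float64(1.5), array([0.713, 0.153, 0.166]))
(np.float64(1.545), array([0.714, 0.153, 0.158]))
[-0.6921397  -0.66217122  0.16164676] 36.8333
the job is handed in; nothing more can be done
```

View pics/c18.png

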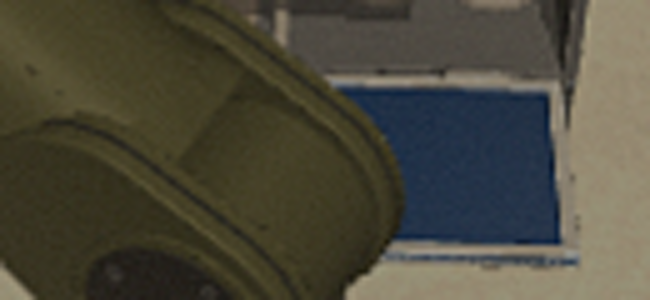

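I picked up the red rod, hooked the brass eye and swung the flap down to its stop. Then I unhooked and laid the rod in the tray's long bay. I handed the job in at about 37 s of the 56 s allowed; the hand-in gives no verdict.

**Last checks**
- **Rod:** it lies flat in the long bay and is released. In the bay's frame, the handle middle is at about (42, 5) mm and the hook at about (-98, -13) mm, both inside the walls. The gripper is clear above it.
- **Flap:** from its front edge in the side camera I get 1.50–1.55 rad, where the limit is 1.466, so this check is tight. Its edge also stayed put when I pushed harder, which fits it being against the stop.
- **Bystanders:** they look unmoved in the pictures; I did not measure their positions.

**What went less well**
- At the end of the first downward push, the wrist force reached about 34 N. I think the end of the handle touched the bench. I backed off and repeated the push with the rod held flatter.
- In that second push the rod turned about 4° in the grip. I allowed for this when laying it down.

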